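# Take the dry model towers off the spring clips

## Task

The round tower and the square tower of the model castle are dry: ease each one out of its spring clip on the slanted drying stand, holding it lightly because the hollow resin cracks if squeezed hard, and lay it gently on its side, without dropping it, in the cradle that suits it: the round one in the V-notched cradle, the square one in the flat-bottomed cradle. The slim spire is still wet, so leave it in its clip and do not touch it, and leave the brush jar and the two paint pots where they are.

Things in the scene. Friction and masses are not known exactly. Their poses are not given: they have to be found in the camera images.
- stand: Wooden drying stand, base 100 x 215 x 12 mm, fixed; origin on the bench under its row of clip mouths. Three spring clips at y = -75, 0, +75 mm, mouths 75 mm above the bench. The clip axes lie in its x-z plane and rise 40 degrees above level towards its +x (towards the robot); the towers stick out that way, in any order, with only bare bench under them.
- clip_mid (a point): Mouth of the middle spring clip (the others lie 75 mm to either side along the stand's y). In each clip two sprung jaws press on a tower's stub from the +y and -y sides with about 5 N each and give up to 4 mm sideways (0.9 N/mm each). A straight pull of about 4 to 10 N along the clip axis slides the stub out; it is free after 17 mm.
- round: Round castle tower, grey resin, 30 to 65 g: cylinder 25 mm wide, 80 mm long, then an overhanging pointed roof (31 mm wide, 28 mm long). Origin at the centre of its foot, z axis up the tower. A flat stub (10 x 6 mm, 16 mm long) under its foot is held in a clip; at the start its z rises 40 degrees above level and its y is level.
- square: Square castle tower, grey resin, 35 to 70 g: shaft 25 x 25 mm, 80 mm long, faces square to its x and y, then a crown 31 x 31 mm, 16 mm long, with four battlements. Origin at the centre of its foot, z axis up the tower, y level at the start. Same stub, held in a clip.
- spire: Slim wet spire, grey resin, tapering to a point: 18 mm wide at its foot, 100 mm long. Origin at the centre of its foot, z axis to the point; the same stub, in the remaining clip. Not to be touched.
- round_mid (a point): On the round tower's axis 40 mm from its foot, middle of its cylinder: the place to hold it. Hollow and brittle: it breaks if gripped with more than 45 N a finger (90 N for both together).
- square_mid (a point): On the square tower's axis 40 mm from its foot, middle of its shaft: the place to hold it. As brittle as the round one.
- spire_mid (a point): On the spire's axis 40 mm from its foot.
- vee: V-notched wooden cradle, base 84 x 56 x 10 mm, fixed; origin at the centre of its underside. Two 8 mm thick saddles stand at x = -28 and +28 mm, each with a 90-degree V notch, 40 mm wide at its top 42 mm above the bench; between them a 48 mm gap for the fingers, its floor 10 mm above the bench. The tower lies along the cradle's x, roof either way.
- vee_axis (a point): Where round_mid lies when the round tower rests in the V cradle: 40 mm above the bench; x along the tower's axis.
- flat: Flat-bottomed wooden cradle, same base, fixed; origin at the centre of its underside. Two 8 mm thick saddles at x = -28 and +28 mm, each with a level bed 27.5 mm above the bench between flared cheeks (33 to 41 mm apart) that reach 42 mm; a 48 mm gap for the fingers between, its floor 10 mm above the bench. The tower lies along the cradle's x, crown either way.
- flat_axis (a point): Where square_mid lies when the square tower rests in the flat cradle on one face: 40 mm above the bench; x along the tower's axis.
- brushes: White jar of paint brushes, fixed, 60 mm wide, jar 95 mm high, brushes up to 190 mm above the bench and within 35 mm of its axis; origin at the centre of its underside; stands between stand and cradles.
- pot1: Small glass paint pot, 36 mm wide, 45 mm high, loose, near the cradles; origin at the centre of its underside.
- pot2: Small glass paint pot, 36 mm wide, 45 mm high, loose, beyond the stand; origin at the centre of its underside.
There are look-alikes about, which are no part of the job. Leave any pink or white look-alike of the vee alone.

How it is judged:
By the outcome, as a careful person would: the job done as asked, in the order asked, and still so for the second after the job is handed in, with the robot touching nothing.
It also fails if it takes over 72 s, if anything falls off the work surface, if the arm or the gripper's body presses on something with over 40 N, if the wrist force passes 120 N, or if a joint passes its speed limit or range.

## Robot

A 6-joint arm with a two-finger parallel gripper is mounted at the origin on the work surface. World frame = base frame: x ahead of the robot, y to its left, z up, the work surface at z = 0. Lengths are in m, angles in rad, forces in N, time in s.
With the tool pointing down it reaches from about 0.4 to 0.825 m from the base axis. Payload 7 kg.
Tool frame: the origin (TCP) lies on the centre line of the jaws, within the pads' length; the fingertips stand 22 mm ahead of it and the grasp point (between the pads) lies 3 mm ahead of it; z points along the fingers, y is the line along which they close (so a half turn about z gives the same grasp; the last joint's range is limited). The gripper opens to 88 mm and grips with 3 to 60 N. Pads are 19 mm wide; open, the fingers measure 130 mm over their backs; the gripper's body (78 mm by 193 mm) begins 47 mm behind the grasp point.
Start: joints at [-0.834, 0.359, 0.012, 0, -1.224, -0.288], TCP at [0.293, -0.608, 0.249] pointing down, gripper open.
Joint ranges: [-3.07, 3.07], [-1.43, 2.12], [-1.02, 1.25], [-3.03, 1.67], [-3.05, -0], [-3.03, 3.03]. Speed limits (rad/s): [2.39, 2.39, 3.01, 3.14, 3.14, 3.14].

## Interface

Orientations are given as [roll, pitch, yaw] about the fixed x, y, z axes, in that order (R = Rz(yaw) Ry(pitch) Rx(roll)).
In Python, from station import arm gives the robot as it stands.
- The arm moves only by the tool arm_command, never from a script. Its argument "series" is one flat list of numbers, 7 for each row, row after row: the turn, a rotation vector about the tool's x, y, z each as a share of 90 degrees, from -1 to 1, then the shift along the tool's x, y, z each as a share of 0.1 m, from -1 to 1, then the opening, from 0 (shut) to 1 (fully open). A call has 1 to 8 rows; each row is the pose to reach, as a shift and turn from the pose commanded when the call began, along the tool's axes at that moment; what a row does not reach only later rows make up. A row lasts 1/8 s, in which the tool goes at most 62.5 mm and 10.7 degrees, less where a joint would pass 70% of its speed; a pose out of reach is approached as far as the arm can. A call with a number of a shift or a turn outside -1 to 1 is refused whole. A call with a gripper value outside its range is refused whole. The fingers move at their own pace and stop on an object; "force" is the grip in N (left out, the last holds). Time passes only in rows, so rows that repeat a pose let the fingers close. It gives the time, the measured TCP pose, the force, the opening and the grip force at its end, in the units of the state.
- arm.get_state(): the state, without advancing time (a new reading comes with each control period).
- arm.grab_frame(name): name is "side" or "top" or "wrist"; returns the picture (400x640x3 uint8, blue, green, red); there is no depth.
- arm.camera_model(name): a dict with "fovy" (degrees; the focal length in pixels is half the picture's height over the tangent of half this angle, whatever the lens; pixels are square), "cx", "cy" (the principal point, pixels), "pose" (4x4, takes a point from camera to world coordinates). Camera axes: x right, y down, z forward; pixel columns grow to the right and rows downward; lengths in m; the calibration is good to about 2 mm. A picture is of the moment at which its call begins: read the wrist's pose just before it. camera_model takes no time and is no camera call; for the wrist camera it gives the pose at the moment of the call.
- arm.job_done(): hands the job in; it is judged then, once.
The state is a dict: "t": time; "q": joint angles; "qd": joint speeds; "joint_efforts": joint torques, N m; "eef_pos": TCP position; "ee_rot": TCP orientation; "force": force on the tool from outside, world axes, zero at the start; "moment": the same for the moment, N m; "width": finger opening in m; "gripper_force": force on a finger pad.
Only numpy, scipy, OpenCV 4.12 (cv2) and the standard library are available. Lean on these libraries where they do the work, as an engineer would, in place of code of your own. Each camera call takes 0.05 s, during which the arm holds its last target. There are 200 camera calls.

## Working session

There is one attempt and no reset: what is moved stays moved. The work goes in short steps, Python scripts to look and compute and a tool call to move; the robot and the scene stay as the last step left them, time stands still between calls to the robot, and variables do not carry over. Pictures are saved under pics/ and viewed, at most 12 in all, crops included, and the job is handed in when it is done.

Besides the shell and the picture viewer there is one more tool, called after "Call:" by a JSON object that holds its "api" and its "payload". arm_command: Moves the arm, as the interface text tells. Its arguments: {"type":"object","properties":{"series":{"type":"array"},"force":{"type":"number"}},"required":["series"]}

```bash
mkdir -p pics; ls
python3 - <<'E'
from station import arm
import cv2,numpy as np
print(arm.get_state())
for n in("side","top"):
    im=arm.grab_frame(n); cv2.imwrite(f"pics/{n}0.png",im)
    m=arm.camera_model(n); print(n,m["fovy"],m["cx"],m["cy"],np.round(m["pose"],4).tolist(), [k for k in m])
E
```

```text
pics
{'t': 0.0, 'q': array([-8.33887901e-01,  3.59395778e-01,  1.10689649e-02, -3.45852245e-04,
       -1.22412326e+00, -2.88122416e-01]), 'qd': array([ 0.00050955,  0.00070304, -0.00066823, -0.00035146,  0.00027241,
       -0.00022082]), 'joint_efforts': array([ 1.93058106e-03, -5.82721531e+01,  2.93064827e+01,  6.99710637e+00,
        7.12580950e-03, -1.54967652e-04]), 'eef_pos': array([ 0.29265539, -0.60775151,  0.24762209]), 'ee_rot': array([ 3.13991469e+00, -1.58238585e-04, -2.69292429e+00]), 'force': array([-0.78428406,  0.12503856,  1.24112351]), 'moment': array([ 0.00693887, -0.00342539, -0.00146599]), 'gripper_force': 0.0, 'width': 0.08742302745260482}
side 49.81152823464734 323.32778538773005 201.01699966456243 [[-0.9828, -0.1281, 0.1332, 0.4269], [-0.1841, 0.6169, -0.7652, 0.7947], [0.0158, -0.7766, -0.6298, 0.7667], [0.0, 0.0, 0.0, 1.0]] ['fovy', 'cx', 'cy', 'pose']
top 51.35662118334148 316.0275410717188 197.80331121440315 [[-0.0169, -0.9798, 0.1991, 0.3915], [-0.9998, 0.0186, 0.0068, -0.0655], [-0.0104, -0.1989, -0.98, 0.9675], [0.0, 0.0, 0.0, 1.0]] ['fovy', 'cx', 'cy', 'pose']
```

View pics/top0.png

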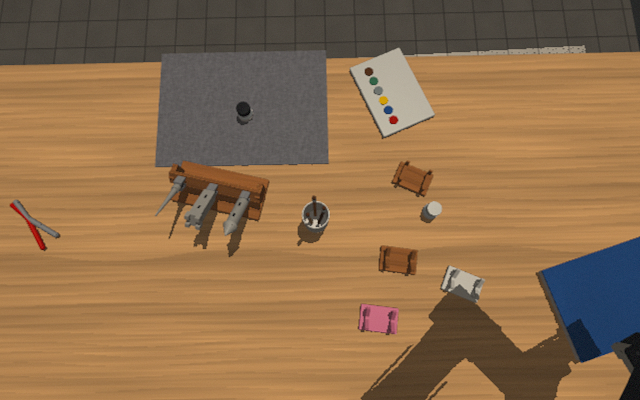

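View pics/side0.png

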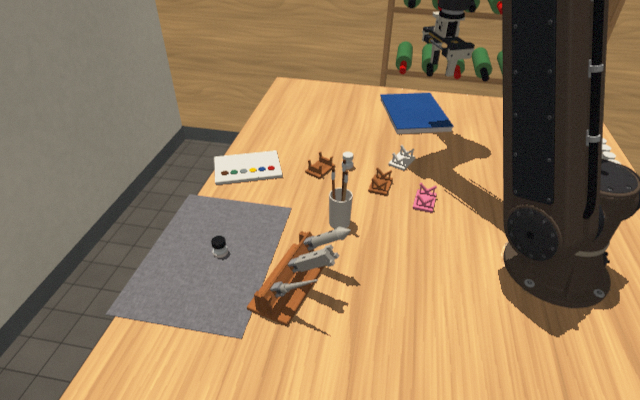

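The top view shows three tools on the stand: spire (170,195), square (200,205) and round (237,212). Cradle candidates are brown (412,178), brown (398,260), white (462,284) and pink (378,318). The brown pair fits because pink and white are excluded. I'll enlarge crops to tell V from flat.

Run:
```python
import cv2,numpy as np
t=cv2.imread("pics/top0.png");s=cv2.imread("pics/side0.png")
a=cv2.resize(s[140:205,290:420],(800,400),interpolation=cv2.INTER_CUBIC)
cv2.imwrite("pics/c1.png",a)
b=cv2.resize(t[150:260,145:285],(764,600),interpolation=cv2.INTER_CUBIC)
cv2.imwrite("pics/c2.png",b)
c=cv2.resize(t[150:290,360:480],(514,600),interpolation=cv2.INTER_CUBIC)
cv2.imwrite("pics/c3.png",c)
```

```text
(no output)
```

View pics/c1.png

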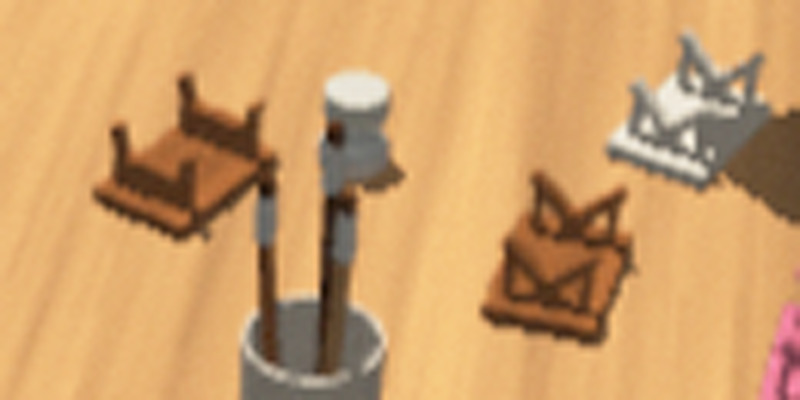

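View pics/c2.png

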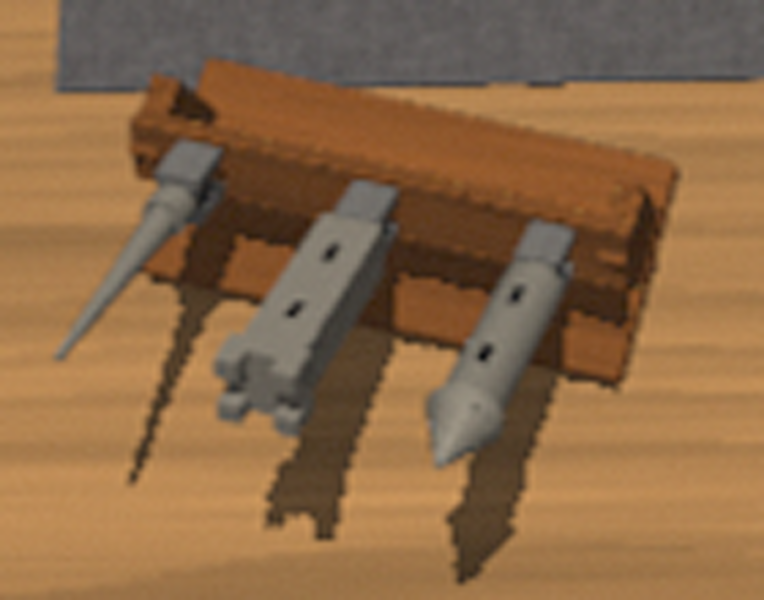

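View pics/c3.png

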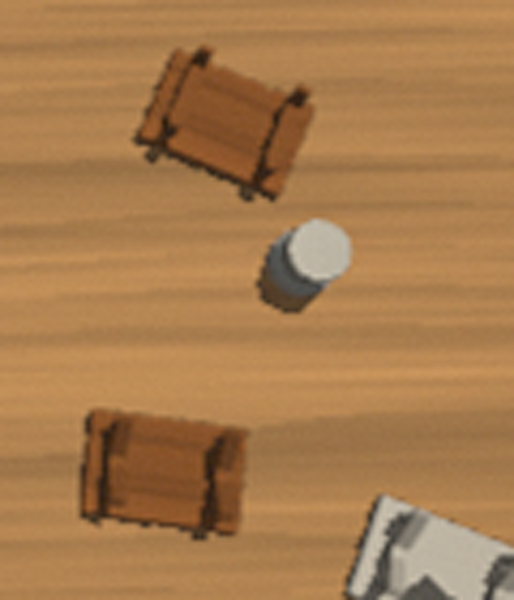

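Side crop: flat-bottomed brown cradle at side (320,165), which is top (412,178), with upright cheeks. V-notched brown cradle at side (381,181), which is top (398,260). In the stand crop the order from left is spire, square (battlements), round (pointed roof). Now the measurements.

```bash
cat > h.py <<'E'
import numpy as np, cv2
from station import arm
from scipy.spatial.transform import Rotation as R
def ray(m,p):
    f=200/np.tan(np.radians(m["fovy"])/2)
    T=np.array(m["pose"]); d=T[:3,:3]@[(p[0]-m["cx"])/f,(p[1]-m["cy"])/f,1]
    return T[:3,3],d/np.linalg.norm(d)
def onz(m,p,z):
    o,d=ray(m,p); return o+d*(z-o[2])/d[2]
def proj(m,X):
    f=200/np.tan(np.radians(m["fovy"])/2)
    T=np.array(m["pose"]); c=T[:3,:3].T@(np.array(X)-T[:3,3])
    return np.array([m["cx"]+f*c[0]/c[2],m["cy"]+f*c[1]/c[2]])
def tri(m1,p1,m2,p2):
    o1,d1=ray(m1,p1);o2,d2=ray(m2,p2)
    s=np.linalg.lstsq(np.c_[d1,-d2],o2-o1,rcond=None)[0]
    a,b=o1+d1*s[0],o2+d2*s[1]; return (a+b)/2,np.linalg.norm(a-b)
E
python3 - <<'E'
from h import *
t=arm.camera_model("top");s=arm.camera_model("side")
np.set_printoptions(precision=4,suppress=True)
c3=lambda x,y:(360+x/4.283,150+y/4.286)
for n,cs in (("vee",[(82,517),(90,410),(248,430),(238,535)]),("flat",[(137,137),(175,48),(314,110),(278,197)])):
    P=np.array([onz(t,c3(*c),.01) for c in cs])[:,:2]
    print(n,P.mean(0),[np.linalg.norm(P[i]-P[(i+1)%4]) for i in range(4)],np.degrees(np.arctan2(*(P[2]-P[1])[::-1])),np.degrees(np.arctan2(*(P[3]-P[0])[::-1])),np.linalg.norm(P.mean(0)))
    print(" side px",proj(s,[*P.mean(0),.01]))
print("pot1 top",onz(t,c3(320,250),.045))
c2=lambda x,y:(145+x/5.457,150+y/5.455)
# clip tops (roughly z .085), tips
for n,p in (("spiretip",(58,357)),("roundtip",(438,465))):
    print(n,onz(t,c2(*p),.075+(.1 if 's'==n[0] else .108)*np.sin(np.radians(40))))
im=cv2.imread("pics/side0.png")
cv2.imwrite("pics/c4.png",cv2.resize(im[215:325,245:365],(655,600),interpolation=cv2.INTER_CUBIC))
print("jar",onz(t,(316,213),.095))
E
```

```text
vee [ 0.4375 -0.2437] [np.float64(0.05668983235545863), np.float64(0.0844962302531514), np.float64(0.0556078580742519), np.float64(0.0823880943944884)] -98.24437021066304 -97.49593373099204 0.5007858786854816
 side px [380.4838 182.6453]
flat [ 0.628  -0.2883] [np.float64(0.05585000633950477), np.float64(0.083319984088124), np.float64(0.05390539211222842), np.float64(0.08306893898815447)] -116.42290558593074 -115.08470236551943 0.6910216294802864
 side px [320.0392 166.6814]
pot1 top [ 0.5498 -0.325   0.045 ]
spiretip [0.5296 0.2653 0.1393]
roundtip [0.4863 0.1219 0.1444]
jar [ 0.5359 -0.0588  0.095 ]
```

View pics/c4.png

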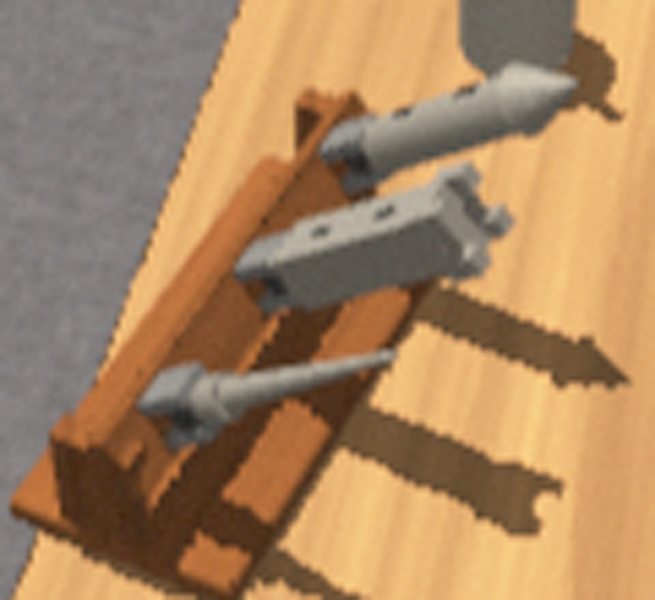

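Side crop: tips at round (577,85) and spire (395,352); the square tower is in the middle clip.

Run:
```python
from h import *
np.set_printoptions(precision=4,suppress=True)
t=arm.camera_model("top");s=arm.camera_model("side")
c2=lambda x,y:(145+x/5.457,150+y/5.455)
c4=lambda x,y:(245+x/5.458,215+y/5.4545)
for n,a,b in(("round",(438,465),(577,85)),("spire",(58,357),(395,352))): print(n,*tri(t,c2(*a),s,c4(*b)))
A,B=onz(t,c2(145,272),.012),onz(t,c2(618,385),.012)
print("front edge",A,B,np.linalg.norm(A-B),np.degrees(np.arctan2(*(B-A)[:2][::-1])))
C=onz(t,c2(205,60),.085);D=onz(t,c2(678,165),.085)
print("backedge",np.degrees(np.arctan2(*(D-C)[:2][::-1])),np.linalg.norm(C-D))
# front edge in side view
A2,B2=onz(s,c4(238,598),.012),onz(s,c4(438,285),.012)
print("side",A2,B2,np.degrees(np.arctan2(*(B2-A2)[:2][::-1])))
# tips: solve yaw from known geometry: round-spire in stand frame: dy=150mm, dx=8mm*cos40
Pr=np.array([.4863,.1219]);Ps=np.array([.5296,.2653]);d=Pr-Ps
loc=.008*np.cos(np.radians(40))
for sg in(1,-1):
    print("yaw",np.degrees(np.arctan2(d[1],d[0])-np.arctan2(sg*.15,loc)),np.linalg.norm(d))
```

```text
round [0.4851 0.1223 0.1425] 0.002836521393376205
spire [0.5285 0.2654 0.1388] 0.0021839379252420093
front edge [0.5872 0.2808 0.012 ] [0.5343 0.0762 0.012 ] 0.21126240182312664 -104.50239879884715
backedge -103.90131349988773 0.19800223763167177
side [0.5822 0.288  0.012 ] [0.5369 0.1186 0.012 ] -104.97073071395448
yaw -194.4622680028224 0.1497946928298863
yaw -19.141384492555996 0.1497946928298863
```

```bash
cat > plan.py <<'E'
import json,os,numpy as np
from scipy.spatial.transform import Rotation as R, Slerp
D=np.radians
def load():
    if os.path.exists("cmd.json"):
        c=json.load(open("cmd.json")); return np.array(c["p"]),R.from_quat(c["q"])
    return np.array([.293,-.608,.249]),R.from_euler("xyz",[np.pi,0,-2.6929])
def save(p,r): json.dump({"p":list(p),"q":list(r.as_quat())},open("cmd.json","w"))
def tool(yaw,tilt=0):   # tilt: fingers lean toward robot; tower axis = -tool x, raised by tilt (deg)
    y=D(yaw); sx=-np.array([np.cos(y),np.sin(y),0]); z=np.array([0,0,1.])
    x=-(np.cos(D(tilt))*sx+np.sin(D(tilt))*z); a=np.sin(D(tilt))*sx-np.cos(D(tilt))*z
    return R.from_matrix(np.c_[x,np.cross(a,x),a])
def go(wps):
    """wps: (TCP pos, Rotation, opening, extra rows[, max step/row m]); prints relative rows, one call per line"""
    p,r=load(); tot=0
    for pos,rot,op,ex,*sp in wps:
        step=sp[0] if sp else .05
        pos=np.array(pos); k=1
        while True:   # split until within unit limits and 8 rows
            fs=np.linspace(0,1,k+1)[1:]; sl=Slerp([0,1],R.concatenate([r,rot]))
            n=int(np.ceil(max(np.linalg.norm(pos-p)/k/step,np.degrees((r.inv()*rot).magnitude())/k/9.5,1)))
            if n+ex<=8 and np.abs(r.inv().apply(pos-p)).max()/k<.098 and np.abs((pos-p)).sum()/k<.17: break
            k+=1
        p0=p.copy(); q,s=p.copy(),r
        for i,f in enumerate(fs):
            tgt,tr=p0+f*(pos-p0),sl(f)
            t=np.round((s.inv()*tr).as_rotvec()/(np.pi/2),3); d=np.round(s.inv().apply(tgt-q)/.1,3)
            rows=[[*np.round(t*j/n,3),*np.round(d*j/n,3),op] for j in range(1,n+1)]
            rows+=[rows[-1]]*(ex if i==k-1 else 0); tot+=len(rows)
            assert max(abs(d))<=1 and len(rows)<=8
            print(len(rows),json.dumps([float(v)+0 for w in rows for v in w]))
            q=q+s.apply(np.array(rows[-1][3:6])*.1); s=s*R.from_rotvec(np.array(rows[-1][:3])*np.pi/2)
        p,r=q,s
    save(p,r); print("rows",tot,p.round(4))
E
python3 - <<'E'
from plan import *
g=np.array([.5362,.1092,.1007]); T=tool(-14.3,40); a=T.as_matrix()[:,2]
print(a)
go([([.45,-.25,.32],tool(-60,10),.5,0,.06),(g-a*.12,T,.5,1,.06)])
E
```

```text
[-0.62287131  0.1587679  -0.76604444]
3 [-0.008, -0.007, -0.087, -0.247, 0.212, -0.059, 0.5, -0.015, -0.014, -0.174, -0.495, 0.424, -0.118, 0.5, -0.023, -0.021, -0.261, -0.742, 0.636, -0.177, 0.5]
3 [-0.008, -0.007, -0.087, -0.313, 0.097, -0.044, 0.5, -0.015, -0.014, -0.174, -0.627, 0.195, -0.089, 0.5, -0.023, -0.021, -0.261, -0.94, 0.292, -0.133, 0.5]
3 [-0.007, -0.007, -0.087, -0.328, -0.034, -0.032, 0.5, -0.015, -0.014, -0.175, -0.655, -0.069, -0.065, 0.5, -0.022, -0.021, -0.262, -0.983, -0.103, -0.097, 0.5]
3 [-0.008, -0.007, -0.087, -0.288, -0.162, -0.025, 0.5, -0.015, -0.015, -0.174, -0.575, -0.325, -0.051, 0.5, -0.023, -0.022, -0.261, -0.863, -0.487, -0.076, 0.5]
2 [-0.027, -0.04, -0.058, -0.236, -0.387, 0.204, 0.5, -0.054, -0.079, -0.116, -0.471, -0.774, 0.407, 0.5]
2 [-0.028, -0.04, -0.058, -0.136, -0.438, 0.192, 0.5, -0.055, -0.079, -0.116, -0.272, -0.875, 0.383, 0.5]
2 [-0.027, -0.039, -0.058, -0.03, -0.468, 0.162, 0.5, -0.054, -0.078, -0.117, -0.061, -0.936, 0.325, 0.5]
3 [-0.027, -0.04, -0.058, 0.074, -0.476, 0.12, 0.5, -0.054, -0.079, -0.116, 0.148, -0.953, 0.239, 0.5, -0.054, -0.079, -0.116, 0.148, -0.953, 0.239, 0.5]
rows 21 [0.611  0.0902 0.1927]
```

Call:
{"api": "arm_command", "payload": {"series": [-0.008,-0.007,-0.087,-0.247,0.212,-0.059,0.5,-0.015,-0.014,-0.174,-0.495,0.424,-0.118,0.5,-0.023,-0.021,-0.261,-0.742,0.636,-0.177,0.5], "force": 20}}

```text
t: 0.48
eef_pos: [0.3322, -0.5176, 0.2659]
ee_rot: [3.112, 0.04, -2.279]
force: [0.3, -0.5, -0.7]
width: 0.0633
gripper_force: 0.0
```

Call:
{"api": "arm_command", "payload": {"series": [-0.008,-0.007,-0.087,-0.313,0.097,-0.044,0.5,-0.015,-0.014,-0.174,-0.627,0.195,-0.089,0.5,-0.023,-0.021,-0.261,-0.94,0.292,-0.133,0.5]}}

```text
t: 0.85
eef_pos: [0.3715, -0.428, 0.2839]
ee_rot: [3.102, 0.088, -1.87]
force: [1.0, -0.9, 0.4]
width: 0.0443
gripper_force: 0.0
```

Call:
{"api": "arm_command", "payload": {"series": [-0.007,-0.007,-0.087,-0.328,-0.034,-0.032,0.5,-0.015,-0.014,-0.175,-0.655,-0.069,-0.065,0.5,-0.022,-0.021,-0.262,-0.983,-0.103,-0.097,0.5]}}

```text
t: 1.23
eef_pos: [0.4107, -0.3385, 0.3017]
ee_rot: [3.114, 0.135, -1.457]
force: [0.7, 0.0, -0.5]
width: 0.0434
gripper_force: 0.0
```

Call:
{"api": "arm_command", "payload": {"series": [-0.008,-0.007,-0.087,-0.288,-0.162,-0.025,0.5,-0.015,-0.015,-0.174,-0.575,-0.325,-0.051,0.5,-0.023,-0.022,-0.261,-0.863,-0.487,-0.076,0.5]}}

```text
t: 1.6
eef_pos: [0.45, -0.249, 0.3195]
ee_rot: [-3.141, 0.176, -1.042]
force: [-0.2, 0.3, 1.0]
width: 0.0438
gripper_force: 0.0
```

Tracking is exact. On to the hover pose.

Call:
{"api": "arm_command", "payload": {"series": [-0.027,-0.04,-0.058,-0.236,-0.387,0.204,0.5,-0.054,-0.079,-0.116,-0.471,-0.774,0.407,0.5]}}

```text
t: 1.85
eef_pos: [0.4903, -0.1638, 0.2878]
ee_rot: [3.101, 0.304, -0.859]
force: [1.2, -0.7, 0.0]
width: 0.0437
gripper_force: 0.0
```

Call:
{"api": "arm_command", "payload": {"series": [-0.028,-0.04,-0.058,-0.136,-0.438,0.192,0.5,-0.055,-0.079,-0.116,-0.272,-0.875,0.383,0.5]}}

```text
t: 2.1
eef_pos: [0.5307, -0.0787, 0.2553]
ee_rot: [3.082, 0.439, -0.671]
force: [0.5, -0.8, 0.6]
width: 0.0437
gripper_force: 0.0
```

Call:
{"api": "arm_command", "payload": {"series": [-0.027,-0.039,-0.058,-0.03,-0.468,0.162,0.5,-0.054,-0.078,-0.117,-0.061,-0.936,0.325,0.5]}}

```text
t: 2.35
eef_pos: [0.5709, 0.0062, 0.2233]
ee_rot: [3.095, 0.572, -0.469]
force: [1.1, -0.9, -0.2]
width: 0.0438
gripper_force: 0.0
```

Call:
{"api": "arm_command", "payload": {"series": [-0.027,-0.04,-0.058,0.074,-0.476,0.12,0.5,-0.054,-0.079,-0.116,0.148,-0.953,0.239,0.5,-0.054,-0.079,-0.116,0.148,-0.953,0.239,0.5]}}

```text
t: 2.72
eef_pos: [0.6103, 0.0937, 0.1863]
ee_rot: [3.139, 0.707, -0.247]
force: [-1.4, -1.0, -0.0]
width: 0.0436
gripper_force: 0.0
```

Run:
```python
from h import *
np.set_printoptions(precision=4,suppress=True)
s=arm.get_state();m=arm.camera_model("wrist");cv2.imwrite("pics/w1.png",arm.grab_frame("wrist"))
print(s["q"],s["eef_pos"],s["ee_rot"]); print(m)
```

```text
[ 0.2639  0.7096  0.4088 -0.3387 -1.8937  1.0571] [0.6103 0.0937 0.1863] [ 3.1388  0.7071 -0.2468]
{'fovy': 66.35698101323077, 'cx': 322.6675924229956, 'cy': 202.63833127472628, 'pose': array([[-0.2424, -0.5577, -0.7939,  0.7451],
       [-0.9702,  0.1408,  0.1973,  0.0605],
       [ 0.0018,  0.818 , -0.5752,  0.2469],
       [ 0.    ,  0.    ,  0.    ,  1.    ]])}
```

View pics/w1.png

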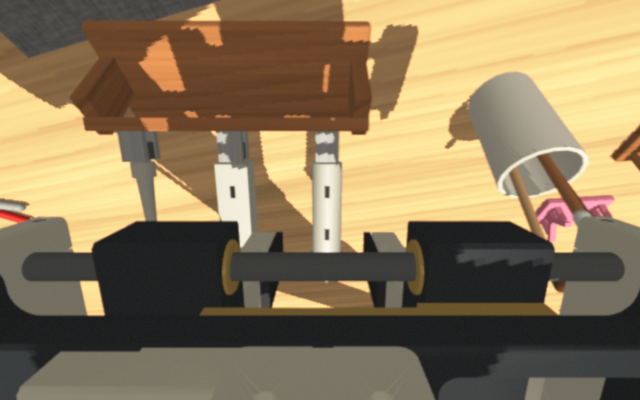

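Wrist view: round tower between the open fingers, shaft at column ~327, foot at row ~163. Square is at column ~237, spire at ~145, jar at right (530,130). Next I refine the lateral centring.

Run:
```python
from h import *
from plan import load
np.set_printoptions(precision=4,suppress=True)
s=arm.get_state();print(s["t"],s["eef_pos"],s["ee_rot"],abs(s["qd"]).max())
m=arm.camera_model("wrist");im=cv2.imread("pics/w1.png")
hsv=cv2.cvtColor(im,cv2.COLOR_BGR2HSV)
for r in (170,180,205,215,222):
    for c0 in (237,327):
        g=(hsv[r,:,1]<70)
        xs=[c0+8]
        a=c0+8
        while g[a]:a-=1
        b=c0+8
        while g[b]:b+=1
        print(r,c0,a+1,b-1,end="; ")
print()
th=np.radians(165.7);sx=np.array([np.cos(th),np.sin(th),0]);sy=np.array([-np.sin(th),np.cos(th),0])
u=.766*sx+np.array([0,0,.643])
mid=np.array([.5362,.1092,.1007])
for d in(-.04,-.015,0,.01):
    X=mid+d*u; print(d,proj(m,X),proj(m,X+sy*.0125),proj(m,X-.075*sy))
p,r=load();print("grasp ctr projected",proj(m,s["eef_pos"]+R.from_euler("xyz",s["ee_rot"]).apply([0,0,.123])))
```

```text
2.775 [0.6105 0.0918 0.1885] [ 3.1387  0.7033 -0.249 ] 0.07270600620464428
170 237 214 253; 170 327 312 341; 180 237 215 254; 180 327 313 340; 205 237 218 255; 205 327 313 340; 215 237 220 256; 215 327 313 340; 222 237 219 256; 222 327 313 340; 
-0.04 [324.484  158.8502] [339.7001 158.8564] [233.0888 158.8129]
-0.015 [324.4171 188.6519] [339.2594 188.6535] [235.2698 188.6422]
0 [324.3785 205.84  ] [339.0052 205.8391] [236.5276 205.8458]
0.01 [324.3534 217.024 ] [338.8398 217.0214] [237.346  217.0395]
grasp ctr projected [323.0748 202.3329]
```

Run:
```python
from plan import *
g=np.array([.5358,.1074,.1007]); T=tool(-14.3,40); a=T.as_matrix()[:,2]
go([(g-a*.05,T,.5,3,.03),(g-a*.003,T,.5,4,.02)])
```

```text
6 [0.0, 0.0, 0.0, 0.0, 0.006, 0.233, 0.5, 0.0, 0.0, 0.0, 0.0, 0.013, 0.467, 0.5, 0.0, 0.0, 0.0, 0.0, 0.019, 0.7, 0.5, 0.0, 0.0, 0.0, 0.0, 0.019, 0.7, 0.5, 0.0, 0.0, 0.0, 0.0, 0.019, 0.7, 0.5, 0.0, 0.0, 0.0, 0.0, 0.019, 0.7, 0.5]
7 [0.0, 0.0, 0.0, 0.0, 0.0, 0.157, 0.5, 0.0, 0.0, 0.0, 0.0, 0.0, 0.313, 0.5, 0.0, 0.0, 0.0, 0.0, 0.0, 0.47, 0.5, 0.0, 0.0, 0.0, 0.0, 0.0, 0.47, 0.5, 0.0, 0.0, 0.0, 0.0, 0.0, 0.47, 0.5, 0.0, 0.0, 0.0, 0.0, 0.0, 0.47, 0.5, 0.0, 0.0, 0.0, 0.0, 0.0, 0.47, 0.5]
rows 13 [0.5377 0.1069 0.103 ]
```

Call:
{"api": "arm_command", "payload": {"series": [0.0,0.0,0.0,0.0,0.006,0.233,0.5,0.0,0.0,0.0,0.0,0.013,0.467,0.5,0.0,0.0,0.0,0.0,0.019,0.7,0.5,0.0,0.0,0.0,0.0,0.019,0.7,0.5,0.0,0.0,0.0,0.0,0.019,0.7,0.5,0.0,0.0,0.0,0.0,0.019,0.7,0.5]}}

```text
t: 3.52
eef_pos: [0.5676, 0.0989, 0.1396]
ee_rot: [-3.14, 0.696, -0.249]
force: [-0.6, 0.7, 0.3]
width: 0.0435
gripper_force: 0.0
```

Call:
{"api": "arm_command", "payload": {"series": [0.0,0.0,0.0,0.0,0.0,0.157,0.5,0.0,0.0,0.0,0.0,0.0,0.313,0.5,0.0,0.0,0.0,0.0,0.0,0.47,0.5,0.0,0.0,0.0,0.0,0.0,0.47,0.5,0.0,0.0,0.0,0.0,0.0,0.47,0.5,0.0,0.0,0.0,0.0,0.0,0.47,0.5,0.0,0.0,0.0,0.0,0.0,0.47,0.5]}}

```text
t: 4.4
eef_pos: [0.5378, 0.1068, 0.1028]
ee_rot: [-3.141, 0.697, -0.249]
force: [-0.4, 0.5, 0.2]
width: 0.0441
gripper_force: 0.0
```

Run:
```python
from h import *
from plan import load
np.set_printoptions(precision=4,suppress=True)
s=arm.get_state();m=arm.camera_model("wrist");w=arm.grab_frame("wrist");d=arm.grab_frame("side")
print(s["eef_pos"],s["ee_rot"],s["q"],s["force"])
cv2.imwrite("pics/w2.png",np.vstack([w[100:320],cv2.resize(d[200:310,200:360],(640,440),interpolation=cv2.INTER_CUBIC)])[:600])
```

```text
[0.5378 0.1068 0.1028] [-3.1407  0.6973 -0.2492] [ 0.3052  0.6723  0.1338 -0.3467 -1.646   1.1004] [-0.4384  0.5098  0.183 ]
```

View pics/w2.png

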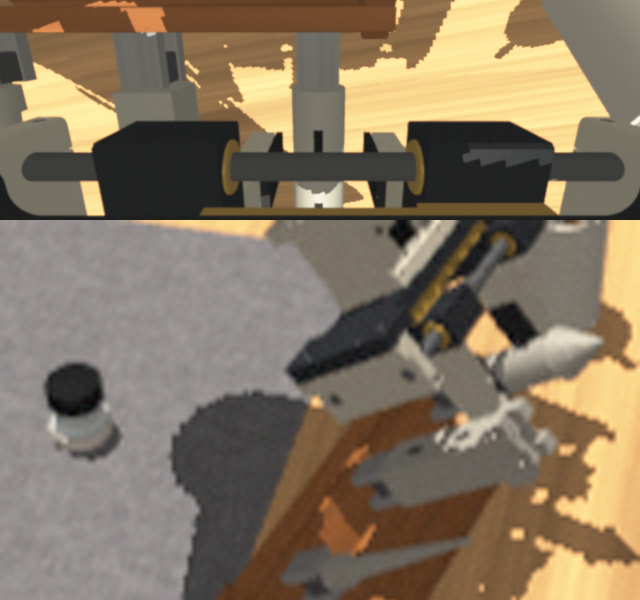

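The tower shaft spans columns 293-345 (centre 319) and the finger gap is centred at ~323. I shift -1.7 mm along tool y, then close.

Call:
{"api": "arm_command", "payload": {"series": [0,0,0,0,-0.017,0,0.5,0,0,0,0,-0.017,0,0.5,0,0,0,0,-0.017,0,0.1,0,0,0,0,-0.017,0,0.1,0,0,0,0,-0.017,0,0.1,0,0,0,0,-0.017,0,0.1,0,0,0,0,-0.017,0,0.1,0,0,0,0,-0.017,0,0.1], "force": 20}}

```text
t: 5.5
eef_pos: [0.5379, 0.1085, 0.1026]
ee_rot: [-3.141, 0.698, -0.249]
force: [-0.5, 0.9, -0.7]
width: 0.0241
gripper_force: 20.0
```

Call:
{"api": "arm_command", "payload": {"series": [0,0,0,-0.03,-0.017,0,0.1,0,0,0,-0.06,-0.017,0,0.1,0,0,0,-0.09,-0.017,0,0.1,0,0,0,-0.12,-0.017,0,0.1,0,0,0,-0.15,-0.017,0,0.1,0,0,0,-0.18,-0.017,0,0.1,0,0,0,-0.21,-0.017,0,0.1,0,0,0,-0.24,-0.017,0,0.1]}}

```text
t: 6.5
eef_pos: [0.5201, 0.1148, 0.1183]
ee_rot: [-3.141, 0.698, -0.249]
force: [0.1, 0.5, -0.2]
width: 0.0243
gripper_force: 20.0
```

Run:
```python
from plan import *
p,r=load(); p=p+r.apply([-.024,-.0034,0]); save(p,r); print(p)
T=tool(-14.3,40); u=-T.as_matrix()[:,0]
go([(p+u*.06,T,.1,0,.025),([.45,.08,.31],tool(-14.3,20),.1,0),([.4375,-.2437,.25],tool(-97.9,0),.1,2)])
```

```text
[0.52068369 0.11475915 0.11844624]
3 [0.0, 0.0, 0.0, -0.2, 0.0, 0.0, 0.1, 0.0, 0.0, 0.0, -0.4, 0.0, 0.0, 0.1, 0.0, 0.0, 0.0, -0.6, 0.0, 0.0, 0.1]
2 [0.0, 0.056, 0.0, -0.272, 0.128, -0.27, 0.1, 0.0, 0.111, 0.0, -0.545, 0.255, -0.541, 0.1]
2 [0.0, 0.056, 0.0, -0.222, 0.128, -0.314, 0.1, 0.0, 0.111, 0.0, -0.443, 0.256, -0.628, 0.1]
3 [0.013, 0.015, 0.077, 0.07, 0.264, 0.028, 0.1, 0.027, 0.03, 0.153, 0.141, 0.528, 0.055, 0.1, 0.04, 0.045, 0.23, 0.211, 0.792, 0.083, 0.1]
3 [0.014, 0.015, 0.076, 0.158, 0.224, 0.02, 0.1, 0.027, 0.03, 0.153, 0.315, 0.447, 0.04, 0.1, 0.041, 0.045, 0.229, 0.473, 0.671, 0.06, 0.1]
3 [0.014, 0.015, 0.077, 0.225, 0.156, 0.022, 0.1, 0.027, 0.031, 0.153, 0.451, 0.311, 0.043, 0.1, 0.041, 0.046, 0.23, 0.676, 0.467, 0.065, 0.1]
5 [0.013, 0.015, 0.077, 0.264, 0.068, 0.032, 0.1, 0.027, 0.03, 0.153, 0.528, 0.135, 0.064, 0.1, 0.04, 0.045, 0.23, 0.792, 0.203, 0.096, 0.1, 0.04, 0.045, 0.23, 0.792, 0.203, 0.096, 0.1, 0.04, 0.045, 0.23, 0.792, 0.203, 0.096, 0.1]
rows 21 [ 0.4375 -0.2437  0.25  ]
```

Call:
{"api": "arm_command", "payload": {"series": [0.0,0.0,0.0,-0.2,0.0,0.0,0.1,0.0,0.0,0.0,-0.4,0.0,0.0,0.1,0.0,0.0,0.0,-0.6,0.0,0.0,0.1]}}

```text
t: 6.88
eef_pos: [0.4748, 0.1263, 0.158]
ee_rot: [-3.14, 0.697, -0.249]
force: [-0.2, 0.4, -0.8]
width: 0.0243
gripper_force: 20.0
```

Call:
{"api": "arm_command", "payload": {"series": [0.0,0.056,0.0,-0.272,0.128,-0.27,0.1,0.0,0.111,0.0,-0.545,0.255,-0.541,0.1]}}

```text
t: 7.12
eef_pos: [0.462, 0.1028, 0.2345]
ee_rot: [-3.141, 0.521, -0.249]
force: [1.0, 0.1, 1.4]
width: 0.0243
gripper_force: 20.0
```

Call:
{"api": "arm_command", "payload": {"series": [0.0,0.056,0.0,-0.222,0.128,-0.314,0.1,0.0,0.111,0.0,-0.443,0.256,-0.628,0.1]}}

```text
t: 7.38
eef_pos: [0.4486, 0.0795, 0.3119]
ee_rot: [-3.14, 0.345, -0.249]
force: [0.3, 1.5, -1.0]
width: 0.0245
gripper_force: 20.0
```

Call:
{"api": "arm_command", "payload": {"series": [0.013,0.015,0.077,0.07,0.264,0.028,0.1,0.027,0.03,0.153,0.141,0.528,0.055,0.1,0.04,0.045,0.23,0.211,0.792,0.083,0.1]}}

```text
t: 7.75
eef_pos: [0.4455, -0.0016, 0.2955]
ee_rot: [3.091, 0.266, -0.63]
force: [0.1, 0.1, -0.3]
width: 0.0245
gripper_force: 20.0
```

Call:
{"api": "arm_command", "payload": {"series": [0.014,0.015,0.076,0.158,0.224,0.02,0.1,0.027,0.03,0.153,0.315,0.447,0.04,0.1,0.041,0.045,0.229,0.473,0.671,0.06,0.1]}}

```text
t: 8.12
eef_pos: [0.4425, -0.0825, 0.2802]
ee_rot: [3.075, 0.174, -0.994]
force: [0.2, 0.5, -0.6]
width: 0.0243
gripper_force: 20.0
```

Call:
{"api": "arm_command", "payload": {"series": [0.014,0.015,0.077,0.225,0.156,0.022,0.1,0.027,0.031,0.153,0.451,0.311,0.043,0.1,0.041,0.046,0.23,0.676,0.467,0.065,0.1]}}

```text
t: 8.5
eef_pos: [0.4394, -0.1634, 0.2652]
ee_rot: [3.094, 0.08, -1.353]
force: [-0.0, -0.7, -0.3]
width: 0.0245
gripper_force: 20.0
```

Call:
{"api": "arm_command", "payload": {"series": [0.013,0.015,0.077,0.264,0.068,0.032,0.1,0.027,0.03,0.153,0.528,0.135,0.064,0.1,0.04,0.045,0.23,0.792,0.203,0.096,0.1,0.04,0.045,0.23,0.792,0.203,0.096,0.1,0.04,0.045,0.23,0.792,0.203,0.096,0.1]}}

```text
t: 9.12
eef_pos: [0.437, -0.2433, 0.2502]
ee_rot: [-3.141, 0.001, -1.708]
force: [0.6, 0.2, 0.1]
width: 0.0247
gripper_force: 20.0
```

Run:
```python
from h import *
np.set_printoptions(precision=4,suppress=True)
s=arm.get_state();m=arm.camera_model("wrist");w=arm.grab_frame("wrist");d=arm.grab_frame("side");t=arm.grab_frame("top")
for n,i in zip("wdt",(w,d,t)): cv2.imwrite(f"pics/r3{n}.png",i)
print(s["eef_pos"],s["ee_rot"],s["q"],s["width"],s["gripper_force"]); print(m["pose"])
cen=proj(arm.camera_model("side"),s["eef_pos"]).astype(int);print(cen)
y,x=max(cen[1]-60,0),max(cen[0]-100,0)
v=np.vstack([w[:320],cv2.resize(d[y:y+110,x:x+250],(640,280))])
cv2.imwrite("pics/v3.png",v)
```

```text
[ 0.437  -0.2433  0.2502] [-3.1411  0.001  -1.7077] [-0.1151  0.067  -0.3615 -0.0011 -1.1418 -0.0213] 0.02470240489522123 19.997728765010834
[[-0.9907  0.132   0.0345  0.4278]
 [ 0.1364  0.9593  0.2472 -0.3089]
 [-0.0005  0.2496 -0.9684  0.3865]
 [ 0.      0.      0.      1.    ]]
[389 108]
```

View pics/v3.png

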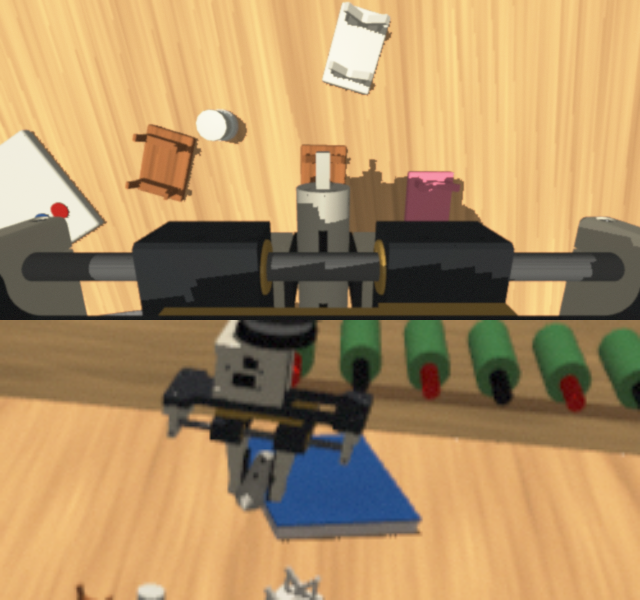

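Wrist view: round tower is held, foot edge at row 184 and columns 297-349. The V cradle's far edge is straight behind it at row 145, columns 301-347. Next I check the fit against predictions.

Run:
```python
from h import *
np.set_printoptions(precision=2,suppress=True)
s=arm.get_state();m=arm.camera_model("wrist");d=arm.camera_model("side")
T=R.from_euler("xyz",s["ee_rot"]);P=lambda x,y,z:s["eef_pos"]+T.apply([x,y,z+.003])
for k in(.035,.04,.045): print("foot top edge",k,proj(m,P(k,0,-.0125)),"centre",proj(m,P(k,0,0)))
print("tip side",proj(d,P(-.068,0,0)),"seen",(289+245*250/640,48+182*110/280))
a=np.radians(-97.9);x=np.array([np.cos(a),np.sin(a),0]);y=np.array([-x[1],x[0],0])
c=np.array([.4375,-.2437,.01])
for e in((.042,.028),(.042,-.028)): print("cradle corner",proj(m,c+e[0]*x+e[1]*y))
```

```text
foot top edge 0.035 [322.38 199.39] centre [322.4  193.01]
foot top edge 0.04 [322.37 187.91] centre [322.4  182.45]
foot top edge 0.045 [322.37 176.21] centre [322.4  171.71]
tip side [383.96 121.62] seen (384.703125, 119.5)
cradle corner [299.52 144.12]
cradle corner [345.77 144.18]
```

Slip is ≤1.5 mm and alignment is good. Now the descent.

Run:
```python
from plan import *
T=tool(-97.9,0)
go([([.4368,-.2436,.075],T,.1,2,.04),([.4368,-.2436,.048],T,.1,3,.01)])
```

```text
3 [0.0, 0.0, 0.0, 0.0, 0.001, 0.292, 0.1, 0.0, 0.0, 0.0, 0.0, 0.002, 0.583, 0.1, 0.0, 0.0, 0.0, 0.0, 0.003, 0.875, 0.1]
5 [0.0, 0.0, 0.0, 0.0, 0.001, 0.292, 0.1, 0.0, 0.0, 0.0, 0.001, 0.003, 0.583, 0.1, 0.0, 0.0, 0.0, 0.001, 0.004, 0.875, 0.1, 0.0, 0.0, 0.0, 0.001, 0.004, 0.875, 0.1, 0.0, 0.0, 0.0, 0.001, 0.004, 0.875, 0.1]
6 [0.0, 0.0, 0.0, 0.0, 0.0, 0.09, 0.1, 0.0, 0.0, 0.0, 0.0, 0.0, 0.18, 0.1, 0.0, 0.0, 0.0, 0.0, 0.0, 0.27, 0.1, 0.0, 0.0, 0.0, 0.0, 0.0, 0.27, 0.1, 0.0, 0.0, 0.0, 0.0, 0.0, 0.27, 0.1, 0.0, 0.0, 0.0, 0.0, 0.0, 0.27, 0.1]
rows 14 [ 0.4368 -0.2436  0.048 ]
```

Call:
{"api": "arm_command", "payload": {"series": [0.0,0.0,0.0,0.0,0.001,0.292,0.1,0.0,0.0,0.0,0.0,0.002,0.583,0.1,0.0,0.0,0.0,0.0,0.003,0.875,0.1]}}

```text
t: 9.65
eef_pos: [0.4374, -0.2432, 0.1615]
ee_rot: [-3.141, 0.001, -1.708]
force: [-0.4, -0.2, -0.1]
width: 0.0239
gripper_force: 20.0
```

Call:
{"api": "arm_command", "payload": {"series": [0.0,0.0,0.0,0.0,0.001,0.292,0.1,0.0,0.0,0.0,0.001,0.003,0.583,0.1,0.0,0.0,0.0,0.001,0.004,0.875,0.1,0.0,0.0,0.0,0.001,0.004,0.875,0.1,0.0,0.0,0.0,0.001,0.004,0.875,0.1]}}

```text
t: 10.28
eef_pos: [0.4374, -0.2437, 0.0755]
ee_rot: [-3.141, 0.0, -1.708]
force: [-1.7, 0.3, -0.1]
width: 0.0242
gripper_force: 20.0
```

Call:
{"api": "arm_command", "payload": {"series": [0.0,0.0,0.0,0.0,0.0,0.09,0.1,0.0,0.0,0.0,0.0,0.0,0.18,0.1,0.0,0.0,0.0,0.0,0.0,0.27,0.1,0.0,0.0,0.0,0.0,0.0,0.27,0.1,0.0,0.0,0.0,0.0,0.0,0.27,0.1,0.0,0.0,0.0,0.0,0.0,0.27,0.1]}}

```text
t: 11.02
eef_pos: [0.4368, -0.2438, 0.0478]
ee_rot: [-3.141, 0.0, -1.709]
force: [-0.6, -0.0, -0.7]
width: 0.0245
gripper_force: 20.0
```

Call:
{"api": "arm_command", "payload": {"series": [0,0,0,0,0,0.01,0.1,0,0,0,0,0,0.02,0.1,0,0,0,0,0,0.03,0.1,0,0,0,0,0,0.03,0.1]}}

```text
t: 11.52
eef_pos: [0.4365, -0.2437, 0.0445]
ee_rot: [3.141, 0.0, -1.709]
force: [-0.6, -0.1, -1.1]
width: 0.0244
gripper_force: 20.0
```

Commanded z is 0.045 with no contact. Creeping 1 mm at a time.

Call:
{"api": "arm_command", "payload": {"series": [0,0,0,0,0,0.01,0.1,0,0,0,0,0,0.01,0.1]}}

```text
t: 11.78
eef_pos: [0.4367, -0.2437, 0.0436]
ee_rot: [3.141, 0.0, -1.709]
force: [0.2, 0.6, 0.3]
width: 0.0242
gripper_force: 20.0
```

Call:
{"api": "arm_command", "payload": {"series": [0,0,0,0,0,0.01,0.1,0,0,0,0,0,0.01,0.1]}}

```text
t: 12.02
eef_pos: [0.4371, -0.2438, 0.043]
ee_rot: [-3.141, 0.0, -1.709]
force: [-0.1, 0.4, 3.5]
width: 0.0244
gripper_force: 20.0
```

Run:
```python
from h import *
import time
for k in range(4):
    s=arm.get_state(); print(s["t"],s["force"].round(2),s["moment"].round(3),s["eef_pos"][2].round(4))
    f=arm.grab_frame("side")
cv2.imwrite("pics/r4d.png",f)
```

```text
12.025 [-0.14  0.4   3.51] [ 0.292  0.074 -0.081] 0.043
12.075 [-0.12  0.51  4.41] [ 0.308  0.058 -0.149] 0.0429
12.125 [0.65 1.32 5.21] [ 0.381  0.095 -0.134] 0.0429
12.175 [0.5  0.04 5.43] [ 0.327  0.149 -0.081] 0.0429
```

Contact is at the expected height (~5 N). I relax the grip, then open.

Call:
{"api": "arm_command", "payload": {"series": [0,0,0,0,0,0,0.1,0,0,0,0,0,0,0.1,0,0,0,0,0,0,0.1], "force": 3}}

```text
t: 12.6
eef_pos: [0.4369, -0.2438, 0.0427]
ee_rot: [-3.141, 0.0, -1.709]
force: [1.6, -0.1, 3.6]
width: 0.0251
gripper_force: 3.0
```

Call:
{"api": "arm_command", "payload": {"series": [0,0,0,0,0,0,0.33,0,0,0,0,0,0,0.37,0,0,0,0,0,0,0.43,0,0,0,0,0,0,0.5,0,0,0,0,0,0,0.5,0,0,0,0,0,0,0.5]}}

```text
t: 13.35
eef_pos: [0.4366, -0.2437, 0.0426]
ee_rot: [3.141, 0.0, -1.709]
force: [0.1, -1.0, 0.8]
width: 0.0436
gripper_force: 0.0
```

Run:
```python
from h import *
from plan import *
s=arm.get_state(); print(s["force"].round(2),s["width"],s["eef_pos"].round(4))
p,r=load(); p=p-[0,0,.005]; save(p,r); print(p)
T=tool(-97.9,0)
# square hover: 
th=np.radians(165.7);sy=np.array([-np.sin(th),np.cos(th),0])
g=np.array([.5362,.1092,.1007])-.075*sy; T2=tool(-14.3,40); a=T2.as_matrix()[:,2]; print("square mid",g)
go([(p+[0,0,.06],T,.5,0,.03),([.45,-.15,.30],T,.5,0),([.47,.03,.33],tool(-45,20),.5,0),(g-a*.12,T2,.5,4,.06)])
```

```text
[ 0.14 -1.02  0.85] 0.043586676707027816 [ 0.4366 -0.2437  0.0426]
[ 0.43678987 -0.24360628  0.04300029]
square mid [0.55472493 0.18187618 0.1007    ]
2 [0.0, 0.0, 0.0, 0.0, 0.0, -0.3, 0.5, 0.0, 0.0, 0.0, 0.0, 0.0, -0.6, 0.5]
2 [0.0, 0.0, 0.0, -0.158, 0.0, -0.328, 0.5, 0.0, 0.0, 0.0, -0.315, 0.0, -0.657, 0.5]
2 [0.0, 0.0, 0.0, -0.158, 0.0, -0.328, 0.5, 0.0, 0.0, 0.0, -0.316, -0.001, -0.656, 0.5]
2 [0.0, 0.0, 0.0, -0.158, 0.0, -0.328, 0.5, 0.0, 0.0, 0.0, -0.315, 0.0, -0.657, 0.5]
3 [-0.017, -0.034, -0.097, -0.302, 0.008, -0.05, 0.5, -0.034, -0.069, -0.194, -0.603, 0.017, -0.099, 0.5, -0.051, -0.103, -0.291, -0.905, 0.025, -0.149, 0.5]
3 [-0.017, -0.034, -0.097, -0.28, -0.125, -0.007, 0.5, -0.035, -0.069, -0.194, -0.559, -0.249, -0.013, 0.5, -0.052, -0.103, -0.291, -0.839, -0.374, -0.02, 0.5]
2 [-0.028, -0.036, -0.05, 0.108, -0.344, 0.204, 0.5, -0.057, -0.072, -0.099, 0.216, -0.689, 0.408, 0.5]
2 [-0.028, -0.036, -0.05, 0.182, -0.338, 0.157, 0.5, -0.057, -0.072, -0.099, 0.364, -0.677, 0.314, 0.5]
6 [-0.028, -0.036, -0.05, 0.248, -0.316, 0.104, 0.5, -0.057, -0.073, -0.099, 0.495, -0.633, 0.207, 0.5, -0.057, -0.073, -0.099, 0.495, -0.633, 0.207, 0.5, -0.057, -0.073, -0.099, 0.495, -0.633, 0.207, 0.5, -0.057, -0.073, -0.099, 0.495, -0.633, 0.207, 0.5, -0.057, -0.073, -0.099, 0.495, -0.633, 0.207, 0.5]
rows 24 [0.6295 0.1629 0.1926]
```

Call:
{"api": "arm_command", "payload": {"series": [0.0,0.0,0.0,0.0,0.0,-0.3,0.5,0.0,0.0,0.0,0.0,0.0,-0.6,0.5]}}

```text
t: 13.6
eef_pos: [0.4362, -0.2437, 0.103]
ee_rot: [3.14, 0.0, -1.709]
force: [0.6, -0.2, 0.2]
width: 0.0436
gripper_force: 0.0
```

Call:
{"api": "arm_command", "payload": {"series": [0.0,0.0,0.0,-0.158,0.0,-0.328,0.5,0.0,0.0,0.0,-0.315,0.0,-0.657,0.5]}}

```text
t: 13.85
eef_pos: [0.4408, -0.2123, 0.1693]
ee_rot: [3.141, 0.0, -1.71]
force: [0.6, 0.1, -0.1]
width: 0.0442
gripper_force: 0.0
```

Call:
{"api": "arm_command", "payload": {"series": [0.0,0.0,0.0,-0.158,0.0,-0.328,0.5,0.0,0.0,0.0,-0.316,-0.001,-0.656,0.5]}}

```text
t: 14.1
eef_pos: [0.4452, -0.1808, 0.2351]
ee_rot: [3.142, 0.001, -1.709]
force: [0.3, -0.2, -1.1]
width: 0.0439
gripper_force: 0.0
```

Call:
{"api": "arm_command", "payload": {"series": [0.0,0.0,0.0,-0.158,0.0,-0.328,0.5,0.0,0.0,0.0,-0.315,0.0,-0.657,0.5]}}

```text
t: 14.35
eef_pos: [0.4495, -0.1496, 0.3008]
ee_rot: [3.142, 0.001, -1.709]
force: [0.8, 0.6, 0.1]
width: 0.0435
gripper_force: 0.0
```

Call:
{"api": "arm_command", "payload": {"series": [-0.017,-0.034,-0.097,-0.302,0.008,-0.05,0.5,-0.034,-0.069,-0.194,-0.603,0.017,-0.099,0.5,-0.051,-0.103,-0.291,-0.905,0.025,-0.149,0.5]}}

```text
t: 14.72
eef_pos: [0.4596, -0.0592, 0.315]
ee_rot: [3.101, 0.177, -1.249]
force: [0.4, -1.1, 1.1]
width: 0.0439
gripper_force: 0.0
```

Call:
{"api": "arm_command", "payload": {"series": [-0.017,-0.034,-0.097,-0.28,-0.125,-0.007,0.5,-0.035,-0.069,-0.194,-0.559,-0.249,-0.013,0.5,-0.052,-0.103,-0.291,-0.839,-0.374,-0.02,0.5]}}

```text
t: 15.1
eef_pos: [0.4696, 0.0308, 0.3298]
ee_rot: [-3.141, 0.351, -0.78]
force: [0.1, -0.6, 0.0]
width: 0.0437
gripper_force: 0.0
```

Call:
{"api": "arm_command", "payload": {"series": [-0.028,-0.036,-0.05,0.108,-0.344,0.204,0.5,-0.057,-0.072,-0.099,0.216,-0.689,0.408,0.5]}}

```text
t: 15.35
eef_pos: [0.5236, 0.0749, 0.284]
ee_rot: [3.12, 0.465, -0.614]
force: [-0.0, -0.2, 0.6]
width: 0.044
gripper_force: 0.0
```

Call:
{"api": "arm_command", "payload": {"series": [-0.028,-0.036,-0.05,0.182,-0.338,0.157,0.5,-0.057,-0.072,-0.099,0.364,-0.677,0.314,0.5]}}

```text
t: 15.6
eef_pos: [0.5769, 0.1189, 0.2371]
ee_rot: [3.117, 0.584, -0.439]
force: [-0.1, -0.8, 1.1]
width: 0.0438
gripper_force: 0.0
```

Call:
{"api": "arm_command", "payload": {"series": [-0.028,-0.036,-0.05,0.248,-0.316,0.104,0.5,-0.057,-0.073,-0.099,0.495,-0.633,0.207,0.5,-0.057,-0.073,-0.099,0.495,-0.633,0.207,0.5,-0.057,-0.073,-0.099,0.495,-0.633,0.207,0.5,-0.057,-0.073,-0.099,0.495,-0.633,0.207,0.5,-0.057,-0.073,-0.099,0.495,-0.633,0.207,0.5], "force": 20}}

```text
t: 16.35
eef_pos: [0.6293, 0.1623, 0.195]
ee_rot: [-3.139, 0.695, -0.248]
force: [0.1, -0.0, -0.1]
width: 0.0437
gripper_force: 0.0
```

Run:
```python
from h import *
np.set_printoptions(precision=4,suppress=True)
s=arm.get_state();m=arm.camera_model("wrist");w=arm.grab_frame("wrist");t=arm.grab_frame("top")
print(s["eef_pos"],s["ee_rot"],s["q"])
th=np.radians(165.7);sx=np.array([np.cos(th),np.sin(th),0]);sy=np.array([-np.sin(th),np.cos(th),0])
u=.766*sx+np.array([0,0,.643]);mid=np.array([.5547,.1819,.1007]);n=np.cross(sy,u);n*=np.sign(n[2])
for d in(-.04,-.02,0):
    X=mid+d*u+.0125*n; print(d,proj(m,X-sy*.0125),proj(m,X+sy*.0125))
cv2.imwrite("pics/v5.png",np.vstack([w[:320],cv2.resize(t[230:290,360:480],(560,280),interpolation=cv2.INTER_CUBIC)[:,:560].copy() if 0 else cv2.resize(t[230:290,355:492],(640,280),interpolation=cv2.INTER_CUBIC)]))
```

```text
[0.6293 0.1623 0.195 ] [-3.1387  0.695  -0.2483] [ 0.3322  0.7348  0.5031 -0.3859 -1.9212  0.9652]
-0.04 [307.0299 156.6016] [338.3436 156.6495]
-0.02 [307.3057 181.3168] [338.0032 181.3683]
0 [307.5709 205.078 ] [337.6759 205.1328]
```

View pics/v5.png

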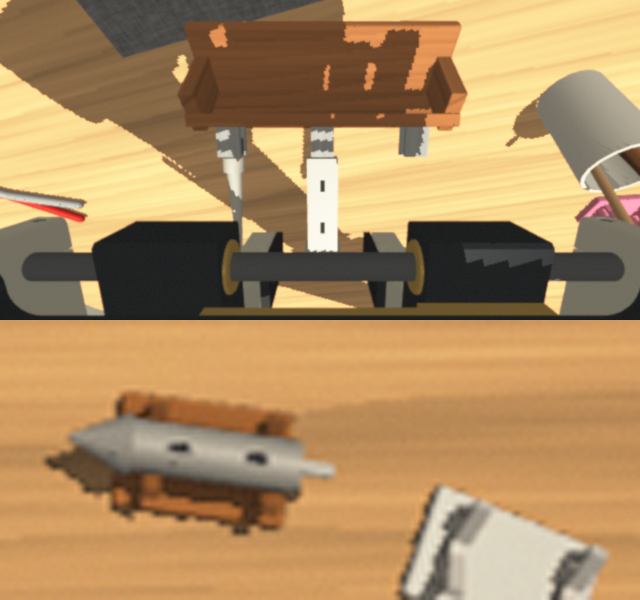

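Round tower lies neatly in the V cradle (crop 70-330, 455). In the wrist view, square spans columns 307-338, exactly as predicted. Descending on square.

Run:
```python
from plan import *
g=np.array([.5547,.1819,.1007]); T=tool(-14.3,40); a=T.as_matrix()[:,2]
go([(g-a*.05,T,.46,2,.03),(g-a*.003,T,.46,3,.02)])
```

```text
5 [0.0, 0.0, 0.0, 0.0, 0.0, 0.233, 0.46, 0.0, 0.0, 0.0, 0.0, 0.0, 0.467, 0.46, 0.0, 0.0, 0.0, 0.0, 0.0, 0.7, 0.46, 0.0, 0.0, 0.0, 0.0, 0.0, 0.7, 0.46, 0.0, 0.0, 0.0, 0.0, 0.0, 0.7, 0.46]
6 [0.0, 0.0, 0.0, 0.0, 0.0, 0.157, 0.46, 0.0, 0.0, 0.0, 0.0, 0.0, 0.313, 0.46, 0.0, 0.0, 0.0, 0.0, 0.0, 0.47, 0.46, 0.0, 0.0, 0.0, 0.0, 0.0, 0.47, 0.46, 0.0, 0.0, 0.0, 0.0, 0.0, 0.47, 0.46, 0.0, 0.0, 0.0, 0.0, 0.0, 0.47, 0.46]
rows 11 [0.5566 0.1814 0.103 ]
```

Call:
{"api": "arm_command", "payload": {"series": [0.0,0.0,0.0,0.0,0.0,0.233,0.46,0.0,0.0,0.0,0.0,0.0,0.467,0.46,0.0,0.0,0.0,0.0,0.0,0.7,0.46,0.0,0.0,0.0,0.0,0.0,0.7,0.46,0.0,0.0,0.0,0.0,0.0,0.7,0.46]}}

```text
t: 17.08
eef_pos: [0.5864, 0.1737, 0.1398]
ee_rot: [-3.141, 0.697, -0.249]
force: [-0.4, 1.5, -0.7]
width: 0.0402
gripper_force: 0.0
```

Call:
{"api": "arm_command", "payload": {"series": [0.0,0.0,0.0,0.0,0.0,0.157,0.46,0.0,0.0,0.0,0.0,0.0,0.313,0.46,0.0,0.0,0.0,0.0,0.0,0.47,0.46,0.0,0.0,0.0,0.0,0.0,0.47,0.46,0.0,0.0,0.0,0.0,0.0,0.47,0.46,0.0,0.0,0.0,0.0,0.0,0.47,0.46]}}

```text
t: 17.82
eef_pos: [0.5568, 0.1813, 0.1029]
ee_rot: [-3.141, 0.698, -0.249]
force: [-0.3, -0.3, 0.1]
width: 0.0403
gripper_force: 0.0
```

Call:
{"api": "arm_command", "payload": {"series": [0,0,0,0,0,0,0.1,0,0,0,0,0,0,0.1,0,0,0,0,0,0,0.1,0,0,0,0,0,0,0.1,0,0,0,0,0,0,0.1,0,0,0,0,0,0,0.1], "force": 20}}

```text
t: 18.58
eef_pos: [0.5564, 0.1814, 0.1027]
ee_rot: [-3.141, 0.698, -0.249]
force: [1.3, 0.4, -0.1]
width: 0.0249
gripper_force: 20.0
```

Call:
{"api": "arm_command", "payload": {"series": [0,0,0,-0.03,0,0,0.1,0,0,0,-0.06,0,0,0.1,0,0,0,-0.09,0,0,0.1,0,0,0,-0.12,0,0,0.1,0,0,0,-0.15,0,0,0.1,0,0,0,-0.18,0,0,0.1,0,0,0,-0.21,0,0,0.1,0,0,0,-0.24,0,0,0.1]}}

```text
t: 19.58
eef_pos: [0.5381, 0.186, 0.1183]
ee_rot: [-3.142, 0.699, -0.249]
force: [-0.5, 0.1, -0.2]
width: 0.0251
gripper_force: 20.0
```

Run:
```python
from plan import *
p,r=load(); p=p+r.apply([-.024,0,0]); save(p,r); print(p)
T=tool(-14.3,40); u=-T.as_matrix()[:,0]
go([(p+u*.06,T,.1,0,.025),([.47,.15,.31],tool(-14.3,20),.1,0),([.628,-.2883,.25],tool(-115.8,0),.1,3)])
```

```text
[0.53874365 0.18597672 0.11845581]
3 [0.0, 0.0, 0.0, -0.2, 0.0, 0.0, 0.1, 0.0, 0.0, 0.0, -0.4, 0.0, 0.0, 0.1, 0.0, 0.0, 0.0, -0.6, 0.0, 0.0, 0.1]
2 [0.0, 0.056, 0.0, -0.268, 0.13, -0.274, 0.1, 0.0, 0.111, 0.0, -0.537, 0.259, -0.548, 0.1]
2 [0.0, 0.056, 0.0, -0.217, 0.13, -0.316, 0.1, 0.0, 0.112, 0.0, -0.434, 0.259, -0.632, 0.1]
3 [0.016, 0.013, 0.093, 0.222, 0.321, -0.027, 0.1, 0.033, 0.027, 0.186, 0.443, 0.643, -0.055, 0.1, 0.049, 0.04, 0.279, 0.665, 0.964, -0.082, 0.1]Traceback (most recent call last):
  File "<stdin>", line 4, in <module>
  File "plan.py", line 30, in go
    assert max(abs(d))<=1 and len(rows)<=8
           ^^^^^^^^^^^^^^^^^^^^^^^^^^^^^^^
AssertionError
```

Run:
```python
from plan import *
p,r=load(); print(p)
T=tool(-14.3,40); u=-T.as_matrix()[:,0]
go([(p+u*.06,T,.1,0,.025),([.47,.15,.31],tool(-14.3,20),.1,0),([.55,-.05,.31],tool(-65,8),.1,0),([.628,-.2883,.25],tool(-115.8,0),.1,3)])
```

```text
[0.53874365 0.18597672 0.11845581]
3 [0.0, 0.0, 0.0, -0.2, 0.0, 0.0, 0.1, 0.0, 0.0, 0.0, -0.4, 0.0, 0.0, 0.1, 0.0, 0.0, 0.0, -0.6, 0.0, 0.0, 0.1]
2 [0.0, 0.056, 0.0, -0.268, 0.13, -0.274, 0.1, 0.0, 0.111, 0.0, -0.537, 0.259, -0.548, 0.1]
2 [0.0, 0.056, 0.0, -0.217, 0.13, -0.316, 0.1, 0.0, 0.112, 0.0, -0.434, 0.259, -0.632, 0.1]
3 [0.023, 0.021, 0.091, 0.199, 0.29, -0.072, 0.1, 0.045, 0.041, 0.183, 0.397, 0.58, -0.145, 0.1, 0.068, 0.062, 0.274, 0.596, 0.87, -0.217, 0.1]
3 [0.023, 0.021, 0.091, 0.307, 0.172, -0.072, 0.1, 0.045, 0.041, 0.183, 0.615, 0.343, -0.145, 0.1, 0.068, 0.062, 0.274, 0.922, 0.515, -0.217, 0.1]
2 [0.006, 0.014, 0.094, 0.424, 0.05, 0.042, 0.1, 0.013, 0.028, 0.188, 0.849, 0.1, 0.083, 0.1]
2 [0.006, 0.014, 0.094, 0.419, -0.075, 0.06, 0.1, 0.013, 0.027, 0.187, 0.838, -0.15, 0.121, 0.1]
5 [0.007, 0.014, 0.094, 0.376, -0.19, 0.08, 0.1, 0.014, 0.028, 0.188, 0.753, -0.381, 0.16, 0.1, 0.014, 0.028, 0.188, 0.753, -0.381, 0.16, 0.1, 0.014, 0.028, 0.188, 0.753, -0.381, 0.16, 0.1, 0.014, 0.028, 0.188, 0.753, -0.381, 0.16, 0.1]
rows 22 [ 0.628  -0.2883  0.25  ]
```

Call:
{"api": "arm_command", "payload": {"series": [0.0,0.0,0.0,-0.2,0.0,0.0,0.1,0.0,0.0,0.0,-0.4,0.0,0.0,0.1,0.0,0.0,0.0,-0.6,0.0,0.0,0.1]}}

```text
t: 19.95
eef_pos: [0.4929, 0.1976, 0.158]
ee_rot: [-3.141, 0.698, -0.249]
force: [0.3, 0.1, -0.5]
width: 0.0249
gripper_force: 20.0
```

Call:
{"api": "arm_command", "payload": {"series": [0.0,0.056,0.0,-0.268,0.13,-0.274,0.1,0.0,0.111,0.0,-0.537,0.259,-0.548,0.1]}}

```text
t: 20.2
eef_pos: [0.4811, 0.1734, 0.2346]
ee_rot: [-3.141, 0.522, -0.249]
force: [1.1, 0.5, -0.3]
width: 0.0248
gripper_force: 20.0
```

Call:
{"api": "arm_command", "payload": {"series": [0.0,0.056,0.0,-0.217,0.13,-0.316,0.1,0.0,0.112,0.0,-0.434,0.259,-0.632,0.1]}}

```text
t: 20.45
eef_pos: [0.4687, 0.1495, 0.3119]
ee_rot: [-3.14, 0.344, -0.249]
force: [0.6, 0.4, 0.5]
width: 0.0249
gripper_force: 20.0
```

Call:
{"api": "arm_command", "payload": {"series": [0.023,0.021,0.091,0.199,0.29,-0.072,0.1,0.045,0.041,0.183,0.397,0.58,-0.145,0.1,0.068,0.062,0.274,0.596,0.87,-0.217,0.1]}}

```text
t: 20.82
eef_pos: [0.509, 0.0493, 0.3109]
ee_rot: [3.119, 0.242, -0.702]
force: [0.2, -0.2, -0.9]
width: 0.0248
gripper_force: 20.0
```

Call:
{"api": "arm_command", "payload": {"series": [0.023,0.021,0.091,0.307,0.172,-0.072,0.1,0.045,0.041,0.183,0.615,0.343,-0.145,0.1,0.068,0.062,0.274,0.922,0.515,-0.217,0.1]}}

```text
t: 21.2
eef_pos: [0.5492, -0.051, 0.3107]
ee_rot: [-3.14, 0.139, -1.139]
force: [0.7, 0.0, 0.3]
width: 0.0251
gripper_force: 20.0
```

Call:
{"api": "arm_command", "payload": {"series": [0.006,0.014,0.094,0.424,0.05,0.042,0.1,0.013,0.028,0.188,0.849,0.1,0.083,0.1]}}

```text
t: 21.45
eef_pos: [0.5752, -0.1302, 0.2907]
ee_rot: [3.129, 0.092, -1.436]
force: [-1.0, -0.1, -0.7]
width: 0.0251
gripper_force: 20.0
```

Call:
{"api": "arm_command", "payload": {"series": [0.006,0.014,0.094,0.419,-0.075,0.06,0.1,0.013,0.027,0.187,0.838,-0.15,0.121,0.1]}}

```text
t: 21.7
eef_pos: [0.6014, -0.2096, 0.2704]
ee_rot: [3.128, 0.046, -1.73]
force: [-0.3, 0.1, -0.6]
width: 0.0248
gripper_force: 20.0
```

Call:
{"api": "arm_command", "payload": {"series": [0.007,0.014,0.094,0.376,-0.19,0.08,0.1,0.014,0.028,0.188,0.753,-0.381,0.16,0.1,0.014,0.028,0.188,0.753,-0.381,0.16,0.1,0.014,0.028,0.188,0.753,-0.381,0.16,0.1,0.014,0.028,0.188,0.753,-0.381,0.16,0.1]}}

```text
t: 22.32
eef_pos: [0.6277, -0.2875, 0.2507]
ee_rot: [-3.14, 0.0, -2.019]
force: [0.1, -0.6, -1.3]
width: 0.025
gripper_force: 20.0
```

Run:
```python
from h import *
np.set_printoptions(precision=3,suppress=True)
s=arm.get_state();m=arm.camera_model("wrist");w=arm.grab_frame("wrist")
cv2.imwrite("pics/w6.png",w[:330]); print(s["eef_pos"],s["ee_rot"],s["width"])
T=R.from_euler("xyz",s["ee_rot"]);P=lambda x,y,z:s["eef_pos"]+T.apply([x,y,z+.003])
for k in(.035,.04,.045): print("foot top edge",k,proj(m,P(k,-.0125,-.0125)),proj(m,P(k,.0125,-.0125)))
a=np.radians(-115.8);x=np.array([np.cos(a),np.sin(a),0]);y=np.array([-x[1],x[0],0])
c=np.array([.628,-.2883,.01])
for e in((.042,.028),(.042,-.028)): print("cradle corner",proj(m,c+e[0]*x+e[1]*y))
```

```text
[ 0.628 -0.287  0.251] [-3.14   0.    -2.019] 0.025024731209281986
foot top edge 0.035 [292.882 199.488] [351.426 199.49 ]
foot top edge 0.04 [292.597 188.008] [351.704 188.01 ]
foot top edge 0.045 [292.306 176.305] [351.986 176.307]
cradle corner [299.325 144.112]
cradle corner [345.484 144.215]
```

View pics/w6.png

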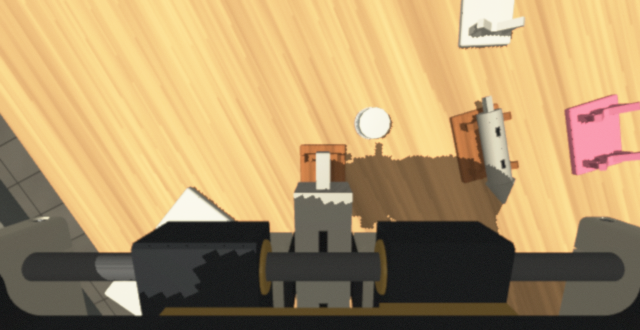

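Wrist view: square tower is held with its foot edge at row ~188, columns 294-352. The flat cradle end is at columns 300-347, row 145, as predicted. Pot1 at (373,122) is clear. Descending.

Run:
```python
from plan import *
T=tool(-115.8,0)
go([([.6278,-.2881,.075],T,.1,2,.04),([.6278,-.2881,.045],T,.1,3,.01)])
```

```text
3 [0.0, 0.0, 0.0, 0.0, 0.001, 0.292, 0.1, 0.0, 0.0, 0.0, -0.001, 0.001, 0.583, 0.1, 0.0, 0.0, 0.0, -0.001, 0.002, 0.875, 0.1]
5 [0.0, 0.0, 0.0, 0.0, 0.0, 0.292, 0.1, 0.0, 0.0, 0.0, -0.001, 0.001, 0.583, 0.1, 0.0, 0.0, 0.0, -0.001, 0.001, 0.875, 0.1, 0.0, 0.0, 0.0, -0.001, 0.001, 0.875, 0.1, 0.0, 0.0, 0.0, -0.001, 0.001, 0.875, 0.1]
6 [0.0, 0.0, 0.0, 0.0, 0.0, 0.1, 0.1, 0.0, 0.0, 0.0, 0.0, 0.001, 0.2, 0.1, 0.0, 0.0, 0.0, 0.0, 0.001, 0.3, 0.1, 0.0, 0.0, 0.0, 0.0, 0.001, 0.3, 0.1, 0.0, 0.0, 0.0, 0.0, 0.001, 0.3, 0.1, 0.0, 0.0, 0.0, 0.0, 0.001, 0.3, 0.1]
rows 14 [ 0.6278 -0.2881  0.045 ]
```

Call:
{"api": "arm_command", "payload": {"series": [0.0,0.0,0.0,0.0,0.001,0.292,0.1,0.0,0.0,0.0,-0.001,0.001,0.583,0.1,0.0,0.0,0.0,-0.001,0.002,0.875,0.1]}}

```text
t: 22.75
eef_pos: [0.6278, -0.2875, 0.1621]
ee_rot: [-3.14, -0.0, -2.019]
force: [0.1, -0.3, -0.5]
width: 0.0251
gripper_force: 20.0
```

Call:
{"api": "arm_command", "payload": {"series": [0.0,0.0,0.0,0.0,0.0,0.292,0.1,0.0,0.0,0.0,-0.001,0.001,0.583,0.1,0.0,0.0,0.0,-0.001,0.001,0.875,0.1,0.0,0.0,0.0,-0.001,0.001,0.875,0.1,0.0,0.0,0.0,-0.001,0.001,0.875,0.1]}}

```text
t: 23.38
eef_pos: [0.6286, -0.2881, 0.0761]
ee_rot: [-3.139, -0.0, -2.02]
force: [0.7, -0.9, 0.1]
width: 0.0249
gripper_force: 20.0
```

Call:
{"api": "arm_command", "payload": {"series": [0.0,0.0,0.0,0.0,0.0,0.1,0.1,0.0,0.0,0.0,0.0,0.001,0.2,0.1,0.0,0.0,0.0,0.0,0.001,0.3,0.1,0.0,0.0,0.0,0.0,0.001,0.3,0.1,0.0,0.0,0.0,0.0,0.001,0.3,0.1,0.0,0.0,0.0,0.0,0.001,0.3,0.1]}}

```text
t: 24.12
eef_pos: [0.6276, -0.2882, 0.0445]
ee_rot: [-3.141, -0.001, -2.021]
force: [-0.6, 0.2, -1.5]
width: 0.0249
gripper_force: 20.0
```

Call:
{"api": "arm_command", "payload": {"series": [0,0,0,0,0,0.01,0.1,0,0,0,0,0,0.01,0.1,0,0,0,0,0,0.01,0.1]}}

```text
t: 24.5
eef_pos: [0.6276, -0.2882, 0.0436]
ee_rot: [-3.141, -0.001, -2.021]
force: [0.5, 0.3, 0.8]
width: 0.0251
gripper_force: 20.0
```

Call:
{"api": "arm_command", "payload": {"series": [0,0,0,0,0,0.007,0.1,0,0,0,0,0,0.007,0.1,0,0,0,0,0,0.007,0.1]}}

```text
t: 24.88
eef_pos: [0.6277, -0.2882, 0.043]
ee_rot: [-3.141, -0.0, -2.021]
force: [0.2, 1.0, 1.8]
width: 0.0248
gripper_force: 20.0
```

Call:
{"api": "arm_command", "payload": {"series": [0,0,0,0,0,0.005,0.1,0,0,0,0,0,0.005,0.1,0,0,0,0,0,0.005,0.1]}}

```text
t: 25.25
eef_pos: [0.6276, -0.2882, 0.043]
ee_rot: [-3.141, -0.001, -2.02]
force: [-2.7, 1.3, 5.5]
width: 0.0249
gripper_force: 20.0
```

Contact at 0.043. Relaxing, opening, and rising straight up.

Call:
{"api": "arm_command", "payload": {"series": [0,0,0,0,0,0,0.1,0,0,0,0,0,0,0.1,0,0,0,0,0,0,0.1], "force": 3}}

```text
t: 25.62
eef_pos: [0.6277, -0.2882, 0.0425]
ee_rot: [-3.141, -0.001, -2.021]
force: [-1.1, 1.3, 4.2]
width: 0.025
gripper_force: 3.0
```

Call:
{"api": "arm_command", "payload": {"series": [0,0,0,0,0,0,0.33,0,0,0,0,0,0,0.37,0,0,0,0,0,0,0.43,0,0,0,0,0,0,0.48,0,0,0,0,0,0,0.48,0,0,0,0,0,0,0.48]}}

```text
t: 26.38
eef_pos: [0.6276, -0.2882, 0.0424]
ee_rot: [-3.141, -0.0, -2.021]
force: [-0.2, 0.2, -1.2]
width: 0.042
gripper_force: 0.0
```

Call:
{"api": "arm_command", "payload": {"series": [0,0,0,0,0,-0.2,0.48,0,0,0,0,0,-0.4,0.48,0,0,0,0,0,-0.7,0.48,0,0,0,0,0,-1,0.48]}}

```text
t: 26.88
eef_pos: [0.6277, -0.2883, 0.1449]
ee_rot: [-3.14, -0.0, -2.02]
force: [0.1, -0.5, 0.6]
width: 0.0421
gripper_force: 0.0
```

Call:
{"api": "arm_command", "payload": {"series": [0,0,0,-0.3,0,-0.4,0.48,0,0,0,-0.6,0,-0.8,0.48,0,0,0,-1,0,-1,0.48,0,0,0,-1,0,-1,0.48,0,0,0,-1,0,-1,0.48]}}

```text
t: 27.5
eef_pos: [0.6706, -0.1979, 0.243]
ee_rot: [-3.141, -0.0, -2.02]
force: [-1.5, -0.1, -0.5]
width: 0.042
gripper_force: 0.0
```

Run:
```python
from h import *
print(arm.get_state()["t"])
d=arm.grab_frame("side");t=arm.grab_frame("top")
cv2.imwrite("pics/v9.png",np.vstack([cv2.resize(t[130:290,140:480],(640,300),interpolation=cv2.INTER_CUBIC),cv2.resize(d[140:220,285:455],(640,300),interpolation=cv2.INTER_CUBIC)]))
```

```text
27.5
```

View pics/v9.png

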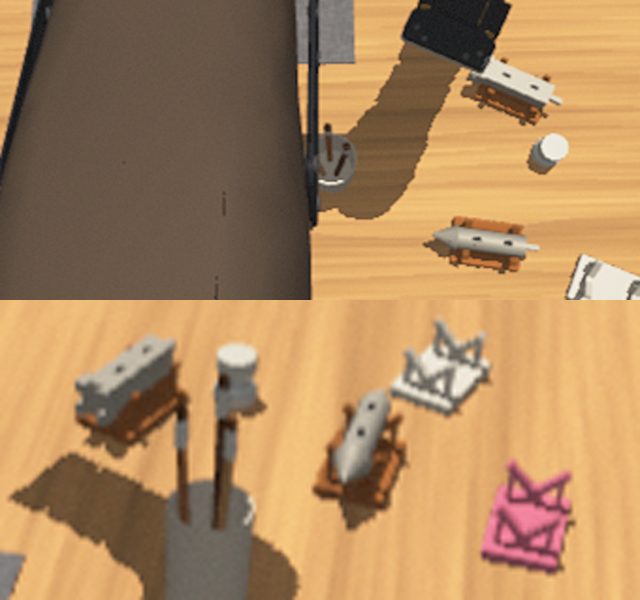

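Both towers lie in their cradles: square in the flat cradle at side (125,385), round in the V cradle at (365,440). Pot1 and the jar are unmoved, and the gripper is clear.

```bash
python3 -c "
from station import arm
print(arm.job_done())"
```

```text
the job is handed in; nothing more can be done
None
```

The round tower lies in the V-notched cradle and the square tower in the flat-bottomed one; I gripped both at 20 N and set the arm to touch nothing else, then handed in at about 27.5 s (the last pictures show the jar and pot1 in place but not the spire or pot2).

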